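Open the child-safe descaler bottle

TASK

Get the descaler ready to pour: take the wet dosing cup off the top of the bottle and hang it, still upside down, by its hooked strap over the flat rail of the drip stand, never putting it down on the stone worktop. Then press the bottle's child-safe cap down, twist it anticlockwise until it comes free, and lift it straight up until it is a few centimetres clear of the open mouth, so that drips fall back in. Finish while still holding the cap there, level; the bottle stays standing in its caddy pocket throughout and the other things on the worktop are left undisturbed.

Things in the scene. Friction and masses are not known exactly. Their poses are not given: they have to be found in the camera images.
- bottle: White plastic descaler bottle, body 72 (its x) x 92 (its y) mm, 116 mm to the shoulder, round neck 30 mm across, mouth 176 mm above the underside. Origin: centre of the underside, z up along the neck's axis. Loose, full (0.6 to 0.85 kg), in the caddy's pocket with 2 mm of play, so that it cannot turn with the cap.
- caddy: Fixed grey plastic caddy 84 (x) x 204 (y) x 60 mm, left or right of the robot. Origin: centre of the underside. The bottle's pocket is its +y half (floor 4 mm up, centre at y = +50 mm). The other bay holds a tub and a small bottle, up to 130 mm above the worktop and 80 mm or more from the cap's axis.
- cap: Grey ribbed push-and-turn cap, 50 mm across (ribs 51 mm), 34 mm tall, 30 g, raised arrows on top; under the cup at first. Origin: centre of the skirt's underside, z up. Locked: origin 158 mm above the bottle's underside, x along the bottle's x, up to 5 degrees of play. Two lugs in the skirt sit in hooked catches on the neck: pulling up alone lifts the bottle.
- cap_top (a point): Centre of the cap's flat top, 34 mm above its origin. To open: push the cap down over 3 mm (4 to 6 mm is right, 7 mm at most) against a spring (6 N at rest, plus 1 N per mm), and while down turn it anticlockwise seen from above; clockwise is blocked. From 55 to 125 degrees of turn (75 to 90 is best) it lifts straight off.
- cap_liner (a joint): Sprung liner disc in the cap, pressing on the bottle's mouth: 0 = cap locked and at rest; grows in m as the cap is pushed down (0.007 at most); -0.002 when the cap is off.
- cup: Frosted clear plastic dosing cup, mouth down over the cap, resting loosely on its top: 59 mm across outside (rim bead 61), 55 inside, 44 mm tall, 35 g. Origin: centre of the open mouth, z up to its closed end. On its +x side a flat strap 14 mm wide bridges out level with the closed end and turns down. Grasp the cup from above across its diameter, along its y.
- cup_saddle (a point): Middle of the slot's upper end, under the cup's bridging strap: 36.5 mm along x from the cup's axis, 41 mm above its mouth; axes as the cup's. The slot, open downwards, is 14 mm wide, 35 mm deep, between the cup's wall (29.5 mm from the axis) and the strap (43.5 to 46.5 mm; its lip flares out to 50 mm). This point rests on the rail when the cup hangs.
- rail_top (a point): Middle of the upper edge of the fixed drip stand's flat steel rail, 150 mm above the worktop: x across the rail (away from the robot, within 0.4 rad), y along it, z up. The rail is 8 mm thick, 30 mm deep, 216 mm long, clear above and on both sides; its posts, 100 mm either side, do not rise above it. A shallow tray lies below. A hung cup leans 0.1 to 0.25 rad.
- spice_jar: Bystander: slim spice jar with a dark screw top, 41 mm across, 105 mm tall; origin at the middle of its underside
- white_mug: Bystander: speckled off-white mug with a handle, 86 mm across, 100 mm tall; origin at the middle of its underside
- lemon: Bystander: a lemon lying on its side, 78x55x56 mm; origin at the middle of its underside
- pear: Bystander: a green pear, 89x88x68 mm; origin at the middle of its underside
There are look-alikes about, which are no part of the job. What is shaped like the cup but blue is not meant.

How it is judged:
On the way, in this order (a step that is already met when the one before it is completed fails the run):
1. the cup hangs by its strap over the rail, let go (x of cup_saddle in the frame of rail_top between -0.007 and 0.007 m and y of cup_saddle in the frame of rail_top between -0.1 and 0.1 m and z of cup_saddle in the frame of rail_top between -0.006 and 0.006 m and angle between cup's own z axis and vertical below 0.4 rad and contact force between the fingers and cup below 0.05 N and linear speed of cup below 0.05 m/s), for 0.2 s.
2. the gripped cap is pushed down in its locked position (value of joint cap_liner above 0.0022 m and angle between the x axis of cap and the x axis of bottle, either way round below 0.45 rad and z of cap in the frame of bottle below 0.1565 m and contact force between the fingers and cap above 1 N), for 0.05 s.
3. the cap is turned out of its catches before it rises (angle between the x axis of cap and the x axis of bottle, either way round above 0.6 rad and z of cap in the frame of bottle below 0.165 m), for 0.05 s.
At the end, for the whole second after the job is handed in: Fingers hold the cap still and level, 10 to 160 mm above the mouth, within 40 mm of the bottle's axis, clear of the bottle; the bottle stands upright, fully down in its pocket; the cup hangs untouched, mouth down (within 0.4 rad), saddle on the rail (7 mm across, 6 mm in height) (all of step 1 and z of cap in the frame of bottle between 0.186 and 0.336 m and horizontal distance between cap and bottle below 0.04 m and angle between cap's own z axis and vertical below 0.3 rad and contact force between the fingers and cap above 1 N and contact force between cap and bottle below 0.05 N and linear speed of each of cap, bottle below 0.03 m/s and angle between bottle's own z axis and vertical below 0.1 rad and height (world z) of bottle below 0.009 m); the arm keeps its last pose, push and grip.
It fails at once if the cup is put down or dropped to the worktop or tray (height (world z) of cup below 0.06 m).
It fails at once if the bottle is lifted out or tipped (height (world z) of bottle above 0.03 m or angle between bottle's own z axis and vertical above 0.25 rad).
It fails at once if a bystander is disturbed (moved over 30 mm) (distance of any of spice_jar, white_mug, lemon, pear from where it was at the start of the episode above 0.03 m).
It also fails if it takes over 58 s, if anything falls off the work surface, if the arm or the gripper's body presses on something with over 40 N, if the wrist force passes 120 N, or if a joint passes its speed limit or range.

ROBOT

A 6-joint arm with a two-finger parallel gripper is mounted at the origin on a cart in front of the work surface, level with it; the furniture and walls round the work are solid. World frame = base frame: x ahead of the robot, y to its left, z up, the work surface at z = 0. Lengths are in m, angles in rad, forces in N, time in s.
With the tool pointing down it reaches from about 0.275 to 0.825 m from the base axis. Payload 5.2 kg.
Tool frame: the origin (TCP) lies on the front face of the gripper's body, between the roots of the fingers; the fingertips stand 84 mm ahead of it and the grasp point (between the pads) lies 65 mm ahead of it; z points along the fingers, y is the line along which they close (so a half turn about z gives the same grasp; the last joint's range is limited). The gripper opens to 93 mm and grips with 3 to 60 N. Pads are 15 mm wide; open, the fingers measure 128 mm over their backs; the gripper's body (75 mm by 188 mm) begins 65 mm behind the grasp point.
Start: joints at [-1.519, 0.259, 1.535, -0, 1.348, -0.203], TCP at [0.139, -0.532, 0.303] pointing down, gripper open.
Joint ranges: [-3.14, 3.14], [-0.91, 2.08], [0.19, 2.58], [-1.22, 4.36], [0.22, 2.71], [-3.12, 3.12]. Speed limits (rad/s): [2.57, 2.57, 3.14, 3.14, 3.14, 3.14].

INTERFACE

Orientations are given as a unit quaternion [w, x, y, z].
In Python, from plant import robot gives the robot as it stands.
- The arm moves only by the tool move_arm, never from a script. Its argument "plan" is a list of rows, each an object with "xyz": the shift along the world's x, y, z in mm, a list of three; "turn": the turn, a rotation vector about the world's x, y, z in rad, a list of three; "gripper": the finger opening in mm, from 0 to 93. A call has 1 to 12 rows; each row shifts and turns the commanded pose from where the row before left it; what a row does not reach is not made up. A row lasts 1/10 s, in which the tool goes at most 50 mm and 8.59 degrees, less where a joint would pass 70% of its speed; a pose out of reach is approached as far as the arm can. A call with a gripper value outside its range is refused whole. The fingers move at their own pace and stop on an object; "squeeze" is the grip in N (left out, the last holds). Time passes only in rows, so rows that do not move let the fingers close. It gives the time, the measured TCP pose, the force, the opening and the grip force at its end, in the units of the state.
- robot.observe(): the state, without advancing time (a new reading comes with each control period).
- robot.grab_frame(name): name is "scene" or "top" or "wrist"; returns (picture, depth): 420x560x3 uint8, blue, green, red; 420x560 float32, m along the optical axis (not along the pixel's ray), 0 where there is no reading.
- robot.calibration(name): a dict with "fx", "fy", "cx", "cy" (pixels), "eye" and "attitude" of the camera in the world. Camera axes: x right, y up, looking along -z (the intrinsics and any distortion apply to the point x, -y, -z); pixel columns grow to the right and rows downward; lengths in m; the calibration is good to about 2 mm. A picture is of the moment at which its call begins: read the wrist's pose just before it. calibration takes no time and is no camera call; for the wrist camera it gives the pose at the moment of the call.
- robot.finish_job(): hands the job in; it is judged then, once.
The state is a dict: "time": time; "joint_positions": joint angles; "joint_velocities": joint speeds; "joint_efforts": joint torques, N m; "tool_pos": TCP position; "orientation": TCP orientation; "contact_force": force on the tool from outside, world axes, zero at the start; "wrist_torque": the same for the moment, N m; "width": finger opening in m; "gripper_force": force on a finger pad.
Only numpy, scipy, OpenCV 4.12 (cv2) and the standard library are available. Lean on these libraries where they do the work, as an engineer would, in place of code of your own. Each camera call takes 0.05 s, during which the arm holds its last target. There are 200 camera calls.

## Working session

There is one attempt and no reset: what is moved stays moved. The work goes in short steps, Python scripts to look and compute and a tool call to move; the robot and the scene stay as the last step left them, time stands still between calls to the robot, and variables do not carry over. Pictures are saved under pics/ and viewed, at most 10 in all, crops included, and the job is handed in when it is done.

Besides the shell and the picture viewer there is one more tool, called after "Call:" in YAML: its name, and indented under it one key for each argument. move_arm: Moves the arm, as the interface text tells. Its arguments: {"type":"object","properties":{"plan":{"type":"array"},"squeeze":{"type":"number"}},"required":["plan"]}

```bash
mkdir -p pics; cat > h.py <<'E'
import numpy as np, cv2
from scipy.spatial.transform import Rotation as R
from plant import robot
def rot(a):
    a=np.array(a,float)
    return a if a.shape==(3,3) else R.from_quat([a[1],a[2],a[3],a[0]]).as_matrix()
def pts(c,d):
    v,u=np.mgrid[:d.shape[0],:d.shape[1]]
    P=np.stack([(u-c['cx'])/c['fx']*d,-(v-c['cy'])/c['fy']*d,-d],-1)
    return P@rot(c['attitude']).T+np.array(c['eye'])
E
python3 - <<'E'
from h import *
print(robot.observe())
for n in('scene','top'):
    c=robot.calibration(n);print(n,c)
    p,d=robot.grab_frame(n);cv2.imwrite(f'pics/{n}0.png',p);np.savez(f'{n}0.npz',p=p,d=d,P=pts(c,d))
E
```

```text
{'time': 0.0, 'joint_positions': array([-1.51882236e+00,  2.59312041e-01,  1.53609046e+00,  2.59400742e-05,
        1.34800528e+00, -2.02830761e-01]), 'joint_velocities': array([-9.72721332e-04, -9.87563358e-04, -1.64148057e-03, -4.87932645e-04,
       -1.63982428e-03, -7.62502597e-05]), 'joint_efforts': array([ 1.73049379e-03, -4.37301135e+01, -2.84001410e+01,  7.21022417e-02,
        4.12707939e-02, -1.45207127e-04]), 'tool_pos': array([ 0.13862302, -0.5318262 ,  0.30193128]), 'orientation': array([-9.04029333e-04,  9.91895247e-01,  1.27055084e-01,  8.10020328e-05]), 'contact_force': array([-0.42036092,  0.01805437, -0.60551102]), 'wrist_torque': array([ 0.02721509, -0.02884926,  0.00654791]), 'gripper_force': 0.0, 'width': 0.09300777924940552}
scene {'fx': 385.97186177857844, 'fy': 385.97186177857844, 'cx': 281.617727947945, 'cy': 215.60704221261386, 'eye': array([-0.15682922,  0.94398308,  0.75421907]), 'attitude': array([-0.27435967, -0.17770156,  0.4905611 ,  0.80777394])}
top {'fx': 393.01730684321984, 'fy': 393.01730684321984, 'cx': 284.9012803684403, 'cy': 210.52461293548672, 'eye': array([0.34638132, 0.01584455, 1.39156336]), 'attitude': array([ 0.70549339,  0.05863623, -0.06117601, -0.70363227])}
```

View pics/scene0.png

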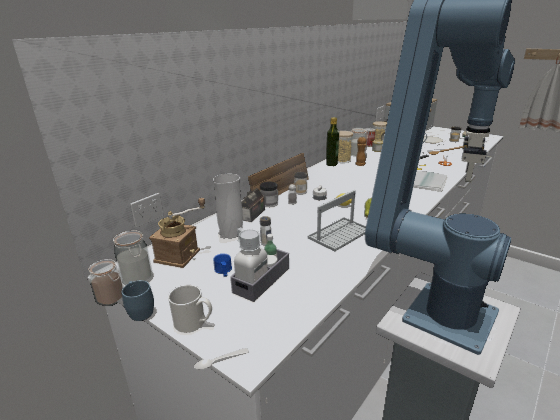

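View pics/top0.png

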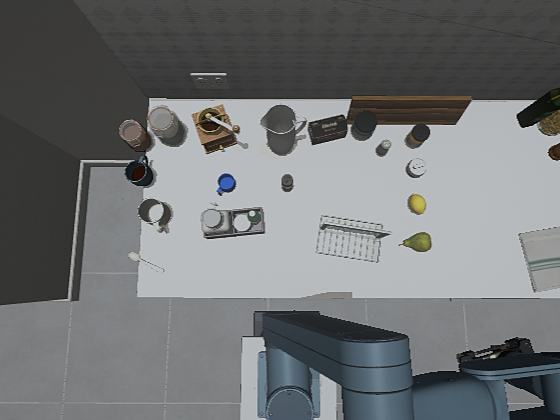

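The scene picture shows the caddy with the bottle under its cup at about (250,245) and the rail at about (335,200). In the top picture, the caddy is at (233,222), the cup at (212,217), and the rail runs from (322,222) to (390,235). Next I'll measure these and enlarge the cup.

```bash
python3 - <<'E'
from h import *
t=np.load('top0.npz');s=np.load('scene0.npz')
P=t['P'];v,u=np.mgrid[:420,:560]
def rep(P,m,n):
    q=P[m];print(n,len(q),q.min(0).round(3) if len(q) else '',q.max(0).round(3) if len(q) else '', np.median(q,0).round(4) if len(q) else '');return q
box=lambda a,b,c,e:(u>a)&(u<b)&(v>c)&(v<e)
for n,im in(('top',t),('scene',s)):
    b=(185,185,275,250) if n=='top' else(220,210,310,300)
    cv2.imwrite(f'pics/{n}_crop.png',cv2.resize(im['p'][b[1]:b[3],b[0]:b[2]],None,fx=6,fy=6,interpolation=cv2.INTER_CUBIC))
q=rep(P,box(300,410,205,265)&(P[...,2]>.142)&(P[...,2]<.16),'rail top')
vx,vy,x0,y0=cv2.fitLine(q[:,:2].astype(np.float32),cv2.DIST_L2,0,.01,.01).ravel();print('rail dir',vx,vy,'yaw',np.arctan2(vx,vy))
Q=s['P'];m=(Q[...,0]>.2)&(Q[...,0]<.6)&(Q[...,1]<.0)&(Q[...,1]>-.3)&(Q[...,2]>.142)&(Q[...,2]<.16);rep(Q,m,'rail scene')
q=rep(P,box(195,240,195,245)&(P[...,2]>.20),'cup top');
(c,sz,a)=cv2.minAreaRect(q[:,:2].astype(np.float32));print(c,sz,a)
rep(P,box(195,240,195,245)&(P[...,2]>.14),'cup .14')
m=(Q[...,0]>.2)&(Q[...,0]<.6)&(Q[...,1]>.1)&(Q[...,1]<.4)&(Q[...,2]>.14);rep(Q,m,'cup scene')
q=rep(P,box(190,275,195,245)&(P[...,2]>.045)&(P[...,2]<.066),'caddy rim');print(cv2.minAreaRect(q[:,:2].astype(np.float32)))
E
```

```text
rail top 185 [ 0.485 -0.323  0.142] [ 0.523 -0.113  0.156] [ 0.5038 -0.2226  0.1491]
rail dir 0.15123263 0.9884982 yaw 0.15181513
rail scene 105 [ 0.486 -0.298  0.142] [ 0.522 -0.106  0.153] [ 0.5058 -0.2026  0.148 ]
cup top 102 [0.346 0.016 0.2  ] [0.573 0.266 1.392] [0.5265 0.2353 0.2012]
(0.4403286576271057, 0.14819589257240295) (0.3183918595314026, 0.06323380023241043) 43.398624420166016
cup .14 404 [0.346 0.016 0.14 ] [0.578 0.27  1.392] [0.5271 0.2356 0.1978]
cup scene 541 [0.499 0.215 0.14 ] [0.582 0.274 0.202] [0.5181 0.2543 0.1834]
caddy rim 427 [0.482 0.086 0.045] [0.587 0.29  0.066] [0.5268 0.1615 0.0623]
((0.5351362228393555, 0.19133064150810242), (0.08740440756082535, 0.2055961638689041), 6.095875263214111)
```

View pics/top_crop.png

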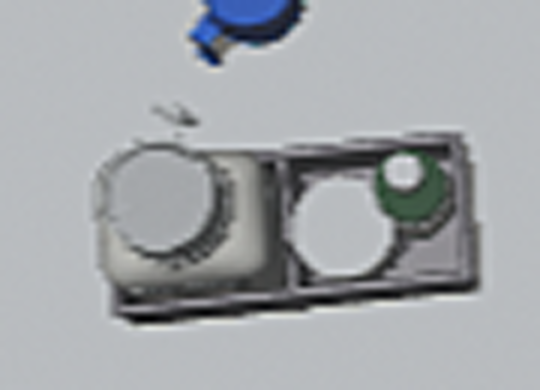

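View pics/scene_crop.png

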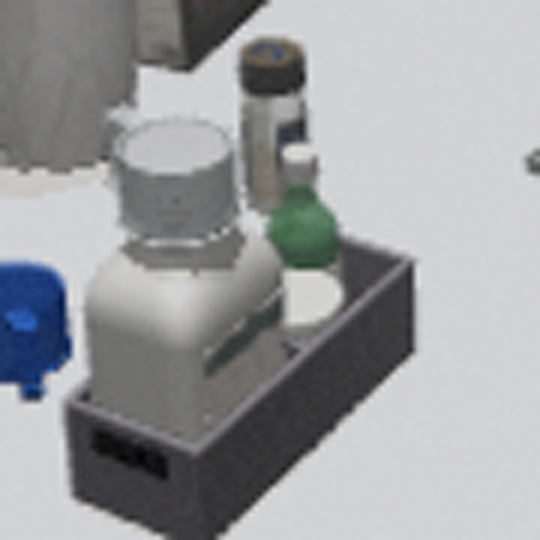

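Call:
move_arm:
  plan:
    - {"xyz": [0, 0, 40], "turn": [0, 0, 0], "gripper": 93}
    - {"xyz": [12, 30, 30], "turn": [0, 0, -0.03], "gripper": 93}
    - {"xyz": [20, 44, 0], "turn": [0, 0, -0.03], "gripper": 93}
    - {"xyz": [20, 44, 0], "turn": [0, 0, -0.03], "gripper": 93}
    - {"xyz": [20, 44, 0], "turn": [0, 0, -0.03], "gripper": 93}
    - {"xyz": [20, 44, 0], "turn": [0, 0, -0.03], "gripper": 93}
    - {"xyz": [20, 44, 0], "turn": [0, 0, -0.03], "gripper": 93}
    - {"xyz": [20, 44, 0], "turn": [0, 0, -0.03], "gripper": 93}
    - {"xyz": [20, 44, 0], "turn": [0, 0, -0.03], "gripper": 93}
    - {"xyz": [20, 44, 0], "turn": [0, 0, -0.03], "gripper": 93}
    - {"xyz": [20, 44, 0], "turn": [0, 0, -0.03], "gripper": 93}
    - {"xyz": [20, 44, 0], "turn": [0, 0, -0.03], "gripper": 93}

```text
time: 1.3
tool_pos: [0.3507, -0.0602, 0.3728]
orientation: [0.0, 0.999, -0.038, 0.0]
contact_force: [1.0, -1.1, 1.5]
width: 0.0931
gripper_force: 0.0
```

Call:
move_arm:
  plan:
    - {"xyz": [22, 44, 0], "turn": [0, 0, -0.03], "gripper": 93}
    - {"xyz": [22, 44, 0], "turn": [0, 0, 0], "gripper": 93}
    - {"xyz": [22, 44, 0], "turn": [0, 0, 0], "gripper": 93}
    - {"xyz": [22, 44, 0], "turn": [0, 0, 0], "gripper": 93}
    - {"xyz": [22, 44, 0], "turn": [0, 0, 0], "gripper": 93}
    - {"xyz": [20, 40, 0], "turn": [0, 0, 0], "gripper": 93}
    - {"xyz": [0, 0, 0], "turn": [0, 0, 0], "gripper": 93}
    - {"xyz": [0, 0, 0], "turn": [0, 0, 0], "gripper": 93}

```text
time: 2.1
tool_pos: [0.4804, 0.1983, 0.3718]
orientation: [0.001, 0.999, -0.051, -0.001]
contact_force: [-0.3, -0.7, 0.4]
width: 0.0928
gripper_force: 0.0
```

```bash
python3 - <<'E'
from h import *
o=robot.observe();print(o['time'],o['tool_pos'],o['joint_positions'],rot(o['orientation']).round(3))
c=robot.calibration('wrist');print(c,rot(c['attitude']).round(3))
p,d=robot.grab_frame('wrist');cv2.imwrite('pics/w1.png',p);np.savez('w1.npz',p=p,d=d,P=pts(c,d))
E
```

```text
2.1 [0.48035269 0.19831403 0.3717559 ] [ 1.76950275e-01  1.66808754e-01  1.48429047e+00 -4.90547632e-04
  1.49285352e+00  1.85071883e+00] [[ 0.995 -0.103 -0.002]
 [-0.103 -0.995 -0.001]
 [-0.002  0.001 -1.   ]]
{'fx': 357.0958785638058, 'fy': 357.0958785638058, 'cx': 274.95585439696634, 'cy': 207.77772605556515, 'eye': array([0.56229611, 0.18988726, 0.45247957]), 'attitude': array([-0.66196593,  0.10039084, -0.11075223,  0.73447718])} [[-0.103  0.95   0.294]
 [-0.995 -0.099 -0.03 ]
 [ 0.001 -0.296  0.955]]
```

View pics/w1.png

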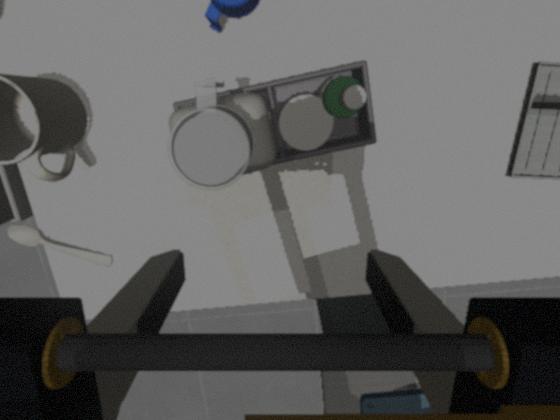

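```bash
python3 - <<'E'
from h import *
w=np.load('w1.npz');P=w['P']
near=(np.hypot(P[...,0]-.53,P[...,1]-.24)<.08)&(w['d']>0)
for a,b in((.20,.23),(.194,.2),(.188,.194),(.17,.188),(.15,.17)):
    q=P[near&(P[...,2]>a)&(P[...,2]<=b)]
    print(a,len(q), q.min(0).round(3) if len(q) else '',q.max(0).round(3) if len(q) else '')
v,u=np.nonzero(near&(P[...,2]>.18)); print(u.min(),u.max(),v.min(),v.max())
E
```

```text
0.2 7 [0.514 0.219 0.2  ] [0.571 0.251 0.201]
0.194 5866 [0.502 0.212 0.194] [0.578 0.27  0.2  ]
0.188 58 [0.521 0.212 0.188] [0.576 0.231 0.194]
0.17 155 [0.52  0.212 0.17 ] [0.577 0.233 0.188]
0.15 257 [0.512 0.211 0.154] [0.581 0.242 0.17 ]
0 433 81 419
```

The wrist view shows the cup top as a circle at (211,147), with its strap pointing up to (207,93). Fitting both from the top-face points.

```bash
python3 - <<'E'
from h import *
w=np.load('w1.npz');P=w['P']
m=(np.hypot(P[...,0]-.53,P[...,1]-.24)<.08)&(P[...,2]>.192)&(P[...,2]<.203)
q=P[m][:,:2];z=P[m][:,2];print('z',np.median(z))
c=np.array([.531,.241])
for _ in range(6):
    r=np.hypot(*(q-c).T); k=q[r<.0300]
    (x,y),rad=cv2.minEnclosingCircle((q[q[:,0]<c[0]+.02]*1000).astype(np.float32)); c=np.array([x,y])/1000
print('circle',c,rad,'centroid disc',k.mean(0))
r=np.hypot(*(q-c).T); s=q[(r>.033)];print('strap',len(s),s.mean(0),r.max())
d=s.mean(0)-c;print('yaw',np.arctan2(d[1],d[0]))
s2=q[q[:,0]>c[0]+.034]; (f)=cv2.minAreaRect((s2*1000).astype(np.float32));print(f)
n=w['p'];cr=n[60:200,150:280]
# caddy rim from wrist
mm=(P[...,2]>.056)&(P[...,2]<.066)&(P[...,0]>.45)&(P[...,0]<.62)&(P[...,1]>.05)&(P[...,1]<.33)
a=P[mm][:,:2];print(len(a),cv2.minAreaRect((a*1000).astype(np.float32)))
E
```

```text
z 0.19790118208516322
circle [0.53181323 0.24116927] 29.561664581298828 centroid disc [0.53285662 0.24042695]
strap 440 [0.57115602 0.23632931] 0.046645723789675915
yaw -0.12240516899374465
((571.54931640625, 236.61752319335938), (14.354832649230957, 12.316871643066406), 83.92631530761719)
4736 ((536.3904418945312, 191.60374450683594), (86.456298828125, 206.46298217773438), 5.958562850952148)
```

Cup axis is at (0.532, 0.241) with yaw about -0.11, radius 29.6 mm and strap reach 46.6 mm, which match the given sizes. Now grasp and lift.

Call:
move_arm:
  plan:
    - {"xyz": [26, 21, 0], "turn": [0, 0, -0.01], "gripper": 93}
    - {"xyz": [26, 22, 0], "turn": [0, 0, 0], "gripper": 93}
    - {"xyz": [0, 0, -30], "turn": [0, 0, 0], "gripper": 93}
    - {"xyz": [0, 0, -35], "turn": [0, 0, 0], "gripper": 93}
    - {"xyz": [0, 0, -30], "turn": [0, 0, 0], "gripper": 93}
    - {"xyz": [0, 0, -20], "turn": [0, 0, 0], "gripper": 93}
    - {"xyz": [0, 0, -10], "turn": [0, 0, 0], "gripper": 93}
    - {"xyz": [0, 0, 0], "turn": [0, 0, 0], "gripper": 93}
    - {"xyz": [0, 0, 0], "turn": [0, 0, 0], "gripper": 50}
    - {"xyz": [0, 0, 0], "turn": [0, 0, 0], "gripper": 50}
    - {"xyz": [0, 0, 0], "turn": [0, 0, 0], "gripper": 50}
    - {"xyz": [0, 0, 0], "turn": [0, 0, 0], "gripper": 50}
  squeeze: 8

```text
time: 3.35
tool_pos: [0.5329, 0.2409, 0.2486]
orientation: [-0.0, 0.998, -0.058, 0.001]
contact_force: [-0.6, 1.0, 0.0]
width: 0.0653
gripper_force: 0.0
```

Call:
move_arm:
  plan:
    - {"xyz": [0, 0, 0], "turn": [0, 0, 0], "gripper": 50}
    - {"xyz": [0, 0, 0], "turn": [0, 0, 0], "gripper": 50}
    - {"xyz": [0, 0, 0], "turn": [0, 0, 0], "gripper": 50}

```text
time: 3.65
tool_pos: [0.5328, 0.2409, 0.2482]
orientation: [-0.0, 0.998, -0.057, 0.0]
contact_force: [-0.1, -0.9, 2.9]
width: 0.0588
gripper_force: 8.0
```

Call:
move_arm:
  plan:
    - {"xyz": [0, 0, 15], "turn": [0, 0, 0], "gripper": 50}
    - {"xyz": [0, 0, 30], "turn": [0, 0, 0], "gripper": 50}
    - {"xyz": [0, 0, 35], "turn": [0, 0, 0], "gripper": 50}
    - {"xyz": [-5, -30, 0], "turn": [0, 0, 0], "gripper": 50}
    - {"xyz": [-8, -40, 0], "turn": [0, 0, 0], "gripper": 50}
    - {"xyz": [-8, -45, 0], "turn": [0, 0, -0.01], "gripper": 50}
    - {"xyz": [-8, -45, 0], "turn": [0, 0, -0.01], "gripper": 50}
    - {"xyz": [-8, -45, 0], "turn": [0, 0, -0.01], "gripper": 50}
    - {"xyz": [-8, -45, 0], "turn": [0, 0, -0.01], "gripper": 50}
    - {"xyz": [-8, -45, 0], "turn": [0, 0, 0], "gripper": 50}
    - {"xyz": [-8, -45, 0], "turn": [0, 0, 0], "gripper": 50}
    - {"xyz": [-4, -45, 0], "turn": [0, 0, 0], "gripper": 50}

```text
time: 4.85
tool_pos: [0.4667, -0.1458, 0.3277]
orientation: [-0.0, 0.997, -0.078, -0.0]
contact_force: [0.1, 0.7, -0.1]
width: 0.059
gripper_force: 8.0
```

Call:
move_arm:
  plan:
    - {"xyz": [0, -40, 0], "turn": [0, 0, 0], "gripper": 50}
    - {"xyz": [0, -29, 0], "turn": [0, 0, 0], "gripper": 50}
    - {"xyz": [0, 0, 0], "turn": [0, 0, 0], "gripper": 50}
    - {"xyz": [0, 0, 0], "turn": [0, 0, 0], "gripper": 50}

```text
time: 5.25
tool_pos: [0.4674, -0.2135, 0.3272]
orientation: [-0.001, 0.997, -0.078, -0.0]
contact_force: [-0.2, 0.9, -0.2]
width: 0.0586
gripper_force: 8.0
```

```bash
python3 - <<'E'
from h import *
o=robot.observe();print(o['time'],o['tool_pos'],o['joint_positions'][5],rot(o['orientation']).round(3)[:2,0],o['width'])
c=robot.calibration('wrist')
p,d=robot.grab_frame('wrist');cv2.imwrite('pics/w2.png',p);P=pts(c,d);np.savez('w2.npz',p=p,d=d,P=P)
m=(P[...,2]>.145)&(P[...,2]<.155)&(P[...,0]>.45)&(P[...,0]<.56)&(P[...,1]<-.1)&(P[...,1]>-.34)
q=P[m];print('rail',len(q),q.min(0),q.max(0),np.median(q,0));print(cv2.minAreaRect((q[:,:2]*1000).astype(np.float32)))
t=o['tool_pos'];m=(np.hypot(P[...,0]-t[0],P[...,1]-t[1])<.055)&(P[...,2]>.265)&(P[...,2]<.287)
q=P[m];print('cup',len(q),q.min(0),q.max(0),np.median(q,0))
E
```

```text
5.25 [ 0.46738205 -0.21348765  0.32723646] 1.0815022199943845 [ 0.988 -0.156] 0.058624834235221135
rail 3315 [ 0.48732677 -0.32477649  0.14501097] [ 0.52689441 -0.11141355  0.15142638] [ 0.50739973 -0.21862617  0.14864392]
((506.9116516113281, -218.03306579589844), (215.97781372070312, 8.482576370239258), 81.30552673339844)
cup 15822 [ 0.44803613 -0.25974122  0.26500999] [ 0.51334652 -0.16949697  0.28699252] [ 0.47633778 -0.21619248  0.2768875 ]
```

View pics/w2.png

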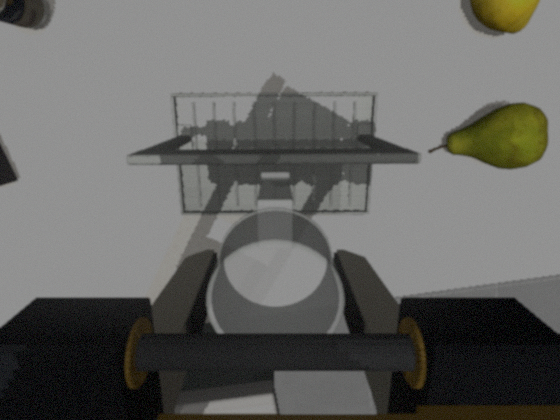

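The rail is directly ahead of the gripped cup: rail across row 157, strap end at (275,175). Checking the offset along the rail normal in the same view.

```bash
python3 - <<'E'
from h import *
P=np.load('w2.npz')['P'];n=np.array([.9885,-.1515]);l=np.array([.1515,.9885])
f=P[...,:2]@n;g=P[...,:2]@l
r0=np.array([.5069,-.218])
m=(P[...,2]>.145)&(P[...,2]<.154)&(abs(f-r0@n)<.02)&(abs(g-r0@l)<.1);print('rail n',np.percentile(f[m],[1,50,99]),'z',np.percentile(P[...,2][m],[5,50,95]))
t=np.array([.46738,-.21349]);print('tool n',t@n,'g',t@l)
m=(P[...,2]>.272)&(P[...,2]<.285)&(f>t@n+.033)&(f<t@n+.06)&(abs(g-t@l)<.02)
print('strap n',np.percentile(f[m],[1,50,99,100]),'g',np.percentile(g[m],[1,99]),'z',np.median(P[...,2][m]),m.sum())
m2=(P[...,2]>.272)&(P[...,2]<.285)&(abs(f-t@n-.015)<.012);print('disc z',np.median(P[...,2][m2]))
E
```

```text
rail n [0.53024565 0.53457156 0.53822779] z [0.14669065 0.14864709 0.14987734]
tool n 0.494348865 g -0.14022679500000002
strap n [0.52744326 0.5342411  0.53980061 0.54003093] g [-0.14701127 -0.13338754] z 0.276796962418939 1202
disc z 0.27692613165269575
```

Call:
move_arm:
  plan:
    - {"xyz": [4, -1, -25], "turn": [0, 0, 0], "gripper": 50}
    - {"xyz": [0, 0, -30], "turn": [0, 0, 0], "gripper": 50}
    - {"xyz": [0, 0, -25], "turn": [0, 0, 0], "gripper": 50}
    - {"xyz": [0, 0, -10], "turn": [0, 0, 0], "gripper": 50}
    - {"xyz": [0, 0, -10], "turn": [0, 0, 0], "gripper": 50}
    - {"xyz": [0, 0, -8], "turn": [0, 0, 0], "gripper": 50}
    - {"xyz": [0, 0, -6], "turn": [0, 0, 0], "gripper": 50}
    - {"xyz": [0, 0, 0], "turn": [0, 0, 0], "gripper": 50}

```text
time: 6.1
tool_pos: [0.4716, -0.2141, 0.2135]
orientation: [-0.0, 0.997, -0.077, -0.0]
contact_force: [-0.2, 0.1, 0.3]
width: 0.059
gripper_force: 8.0
```

Call:
move_arm:
  plan:
    - {"xyz": [0, 0, -4], "turn": [0, 0, 0], "gripper": 50}
    - {"xyz": [0, 0, -3], "turn": [0, 0, 0], "gripper": 50}
    - {"xyz": [0, 0, 0], "turn": [0, 0, 0], "gripper": 50}

```text
time: 6.4
tool_pos: [0.4715, -0.2143, 0.2066]
orientation: [-0.0, 0.997, -0.078, -0.0]
contact_force: [-0.3, 0.6, -0.5]
width: 0.0592
gripper_force: 8.0
```

```bash
python3 - <<'E'
from h import *
c=robot.calibration('wrist')
o=robot.observe();p,d=robot.grab_frame('wrist');cv2.imwrite('pics/w3.png',p);P=pts(c,d)
n=np.array([.9885,-.1515]);l=np.array([.1515,.9885]);t=o['tool_pos'][:2]
f=P[...,:2]@n;g=P[...,:2]@l
print(o['tool_pos'],o['contact_force'],t@n)
m=(P[...,2]>.13)&(f>t@n+.033)&(f<t@n+.06)&(abs(g-t@l)<.006);print('strap z',np.percentile(P[...,2][m],[5,50,95]),'n',np.percentile(f[m],[1,99]))
m=(P[...,2]>.143)&(P[...,2]<.156)&(f>.52)&(f<.56)&(abs(g-t@l)>.025)&(abs(g-t@l)<.06);print('rail n',np.percentile(f[m],[1,50,99]),np.median(P[...,2][m]))
E
```

```text
[ 0.47154249 -0.21427102  0.20657923] [-0.3368174   0.6391369  -0.53266192] 0.49858181370261945
strap z [0.13498032 0.15590549 0.15714492] n [0.53180384 0.5441274 ]
rail n [0.53064682 0.53534496 0.538364  ] 0.14859402522360857
```

View pics/w3.png

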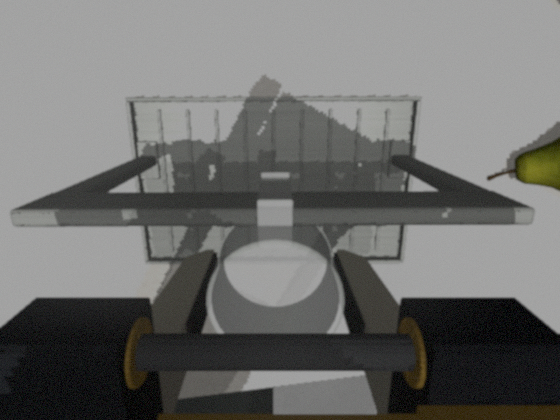

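The strap now sits over the rail at (275,212) with its lip on the far side, about 4 mm above rest. Lower, release slowly and retreat up.

Call:
move_arm:
  plan:
    - {"xyz": [0, 0, -3], "turn": [0, 0, 0], "gripper": 50}
    - {"xyz": [0, 0, -2], "turn": [0, 0, 0], "gripper": 50}
    - {"xyz": [0, 0, 0], "turn": [0, 0, 0], "gripper": 50}

```text
time: 6.75
tool_pos: [0.4717, -0.2143, 0.2017]
orientation: [0.0, 0.997, -0.078, 0.0]
contact_force: [-0.0, 0.1, -0.2]
width: 0.0588
gripper_force: 8.0
```

Call:
move_arm:
  plan:
    - {"xyz": [0, 0, -1], "turn": [0, 0, 0], "gripper": 50}
    - {"xyz": [0, 0, 0], "turn": [0, 0, 0], "gripper": 60}
    - {"xyz": [0, 0, 0], "turn": [0, 0, 0], "gripper": 65}
    - {"xyz": [0, 0, 0], "turn": [0, 0, 0], "gripper": 75}
    - {"xyz": [0, 0, 0], "turn": [0, 0, 0], "gripper": 88}
    - {"xyz": [0, 0, 0], "turn": [0, 0, 0], "gripper": 93}
    - {"xyz": [0, 0, 0], "turn": [0, 0, 0], "gripper": 93}
    - {"xyz": [0, 0, 0], "turn": [0, 0, 0], "gripper": 93}
    - {"xyz": [0, 0, 20], "turn": [0, 0, 0], "gripper": 93}
    - {"xyz": [0, 0, 40], "turn": [0, 0, 0], "gripper": 93}
    - {"xyz": [0, 0, 45], "turn": [0, 0, 0], "gripper": 93}
    - {"xyz": [0, 0, 45], "turn": [0, 0, 0], "gripper": 93}

```text
time: 7.95
tool_pos: [0.4713, -0.214, 0.3522]
orientation: [-0.0, 0.997, -0.078, -0.0]
contact_force: [-0.7, -0.3, -0.0]
width: 0.0931
gripper_force: 0.0
```

```bash
python3 - <<'E'
from h import *
c=robot.calibration('wrist')
o=robot.observe();p,d=robot.grab_frame('wrist');cv2.imwrite('pics/w4.png',p);P=pts(c,d)
n=np.array([.9885,-.1515]);l=np.array([.1515,.9885]);t=np.array([.4717,-.2143])
f=P[...,:2]@n;g=P[...,:2]@l
print(o['time'],o['tool_pos'])
m=(P[...,2]>.14)&(P[...,2]<.2)&(f>t@n+.033)&(f<t@n+.06)&(abs(g-t@l)<.006);print('strap z',np.percentile(P[...,2][m],[5,50,95]),'n',np.percentile(f[m],[1,99]))
m=(P[...,2]>.1)&(P[...,2]<.2)&(f>t@n-.028)&(f<t@n+.028)&(abs(g-t@l)<.02)
A=np.c_[P[m],np.ones(m.sum())];s=np.linalg.lstsq(np.c_[P[m][:,:2],np.ones(m.sum())],P[m][:,2],rcond=None)[0];print('cup top plane slope',s[:2],m.sum())
# cap from top camera
c=robot.calibration('top');p,d=robot.grab_frame('top');P=pts(c,d)
m=(np.hypot(P[...,0]-.53,P[...,1]-.241)<.05)&(P[...,2]>.185)&(P[...,2]<.205);q=P[m];print('cap',len(q),q.mean(0),cv2.minEnclosingCircle((q[:,:2]*1000).astype(np.float32)))
E
```

```text
7.95 [ 0.47130315 -0.21398887  0.35217818]
strap z [0.14156843 0.15255408 0.15431147] n [0.53197138 0.54315249]
cup top plane slope [ 0.06977935 -0.00652328] 2948
cap 213 [0.52845047 0.24051351 0.19527554] ((528.6264038085938, 240.9796905517578), 25.15752410888672)
```

View pics/w4.png

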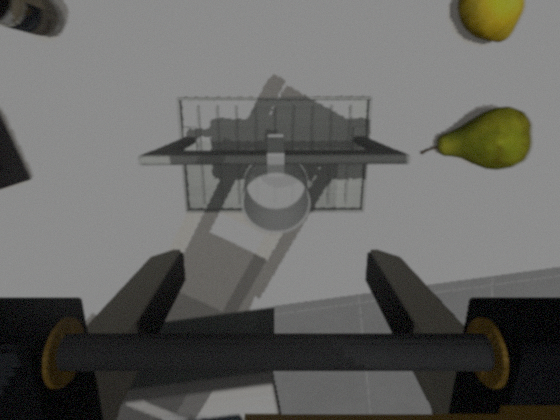

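The cup hangs on the rail by its strap at (277,190), leaning slightly. Returning to the bottle for a close look at the cap.

Call:
move_arm:
  plan:
    - {"xyz": [0, 30, 10], "turn": [0, 0, 0], "gripper": 93}
    - {"xyz": [3, 45, 10], "turn": [0, 0, 0], "gripper": 93}
    - {"xyz": [3, 45, 0], "turn": [0, 0, 0], "gripper": 93}
    - {"xyz": [3, 45, 0], "turn": [0, 0, 0], "gripper": 93}
    - {"xyz": [3, 45, 0], "turn": [0, 0, 0], "gripper": 93}
    - {"xyz": [3, 45, 0], "turn": [0, 0, 0], "gripper": 93}
    - {"xyz": [3, 45, 0], "turn": [0, 0, 0], "gripper": 93}
    - {"xyz": [3, 45, 0], "turn": [0, 0, 0], "gripper": 93}
    - {"xyz": [3, 45, 0], "turn": [0, 0, 0], "gripper": 93}
    - {"xyz": [3, 35, 0], "turn": [0, 0, 0], "gripper": 93}
    - {"xyz": [0, 0, 0], "turn": [0, 0, 0], "gripper": 93}
    - {"xyz": [0, 0, 0], "turn": [0, 0, 0], "gripper": 93}

```text
time: 9.25
tool_pos: [0.4983, 0.2112, 0.3699]
orientation: [0.0, 0.997, -0.076, -0.001]
contact_force: [-0.0, -0.6, -0.8]
width: 0.093
gripper_force: 0.0
```

```bash
python3 - <<'E'
from h import *
c=robot.calibration('wrist')
o=robot.observe();p,d=robot.grab_frame('wrist');cv2.imwrite('pics/w5.png',p);P=pts(c,d)
print(o['time'],o['tool_pos'],o['joint_positions'][5])
m=(np.hypot(P[...,0]-.53,P[...,1]-.241)<.05)&(P[...,2]>.189)&(P[...,2]<.203);q=P[m];print('cap',len(q),np.median(q,0),cv2.minEnclosingCircle((q[:,:2]*1000).astype(np.float32)))
E
```

```text
9.25 [0.49829166 0.21117745 0.36989715] 1.9189528911183893
cap 3625 [0.53204435 0.24153754 0.19499168] ((530.8077392578125, 241.9394073486328), 25.154247283935547)
```

View pics/w5.png

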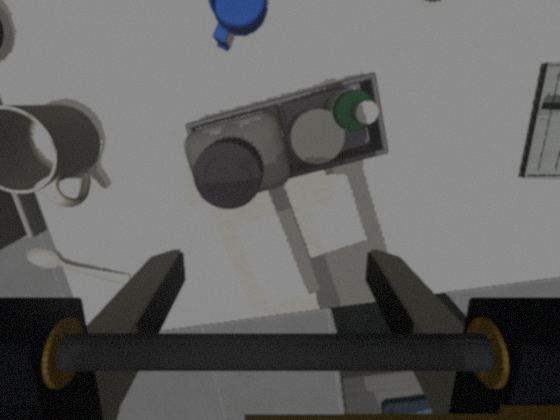

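The cap is visible at (228,173), with its axis at (0.531, 0.2415) and radius 25 mm. Going in to grip it.

Call:
move_arm:
  plan:
    - {"xyz": [16, 15, 0], "turn": [0, 0, 0], "gripper": 93}
    - {"xyz": [17, 15, 0], "turn": [0, 0, 0], "gripper": 93}
    - {"xyz": [0, 0, -35], "turn": [0, 0, 0], "gripper": 93}
    - {"xyz": [0, 0, -35], "turn": [0, 0, 0], "gripper": 93}
    - {"xyz": [0, 0, -30], "turn": [0, 0, 0], "gripper": 80}
    - {"xyz": [0, 0, -16], "turn": [0, 0, 0], "gripper": 70}
    - {"xyz": [0, 0, -8], "turn": [0, 0, 0], "gripper": 60}
    - {"xyz": [0, 0, 0], "turn": [0, 0, 0], "gripper": 40}
    - {"xyz": [0, 0, 0], "turn": [0, 0, 0], "gripper": 40}
    - {"xyz": [0, 0, 0], "turn": [0, 0, 0], "gripper": 40}
    - {"xyz": [0, 0, 0], "turn": [0, 0, 0], "gripper": 40}
    - {"xyz": [0, 0, 0], "turn": [0, 0, 0], "gripper": 40}
  squeeze: 45

```text
time: 10.5
tool_pos: [0.5325, 0.2412, 0.2481]
orientation: [-0.001, 0.997, -0.077, 0.002]
contact_force: [1.5, 1.4, 4.3]
width: 0.0497
gripper_force: 45.0
```

Call:
move_arm:
  plan:
    - {"xyz": [0, 0, 0], "turn": [0, 0, 0], "gripper": 40}
    - {"xyz": [0, 0, 0], "turn": [0, 0, 0], "gripper": 40}
    - {"xyz": [0, 0, 0], "turn": [0, 0, 0], "gripper": 40}

```text
time: 10.8
tool_pos: [0.5324, 0.2412, 0.2481]
orientation: [-0.001, 0.997, -0.077, 0.002]
contact_force: [1.8, 1.9, 5.4]
width: 0.0497
gripper_force: 45.0
```

Call:
move_arm:
  plan:
    - {"xyz": [0, 0, -2], "turn": [0, 0, 0], "gripper": 40}
    - {"xyz": [0, 0, -2], "turn": [0, 0, 0], "gripper": 40}
    - {"xyz": [0, 0, -1], "turn": [0, 0, 0], "gripper": 40}
    - {"xyz": [0, 0, 0], "turn": [0, 0, 0], "gripper": 40}
    - {"xyz": [0, 0, 0], "turn": [0, 0, 0], "gripper": 40}

```text
time: 11.3
tool_pos: [0.5325, 0.2412, 0.2438]
orientation: [-0.001, 0.997, -0.077, 0.002]
contact_force: [0.9, 2.0, 10.2]
width: 0.0498
gripper_force: 45.0
```

Force of 10 N agrees with about 4.2 mm of push. One more mm, then twist anticlockwise.

Call:
move_arm:
  plan:
    - {"xyz": [0, 0, -1], "turn": [0, 0, 0], "gripper": 40}
    - {"xyz": [0, 0, 0], "turn": [0, 0, 0.05], "gripper": 40}
    - {"xyz": [0, 0, 0], "turn": [0, 0, 0.1], "gripper": 40}
    - {"xyz": [0, 0, 0], "turn": [0, 0, 0.1], "gripper": 40}
    - {"xyz": [0, 0, 0], "turn": [0, 0, 0.1], "gripper": 40}
    - {"xyz": [0, 0, 0], "turn": [0, 0, 0.1], "gripper": 40}
    - {"xyz": [0, 0, 0], "turn": [0, 0, 0.1], "gripper": 40}
    - {"xyz": [0, 0, 0], "turn": [0, 0, 0.1], "gripper": 40}

```text
time: 12.1
tool_pos: [0.5324, 0.2411, 0.243]
orientation: [0.0, 0.969, 0.247, 0.002]
contact_force: [-0.1, 1.1, 11.9]
width: 0.0496
gripper_force: 45.0
```

Call:
move_arm:
  plan:
    - {"xyz": [0, 0, 0], "turn": [0, 0, 0.1], "gripper": 40}
    - {"xyz": [0, 0, 0], "turn": [0, 0, 0.1], "gripper": 40}
    - {"xyz": [0, 0, 0], "turn": [0, 0, 0.1], "gripper": 40}
    - {"xyz": [0, 0, 0], "turn": [0, 0, 0.1], "gripper": 40}
    - {"xyz": [0, 0, 0], "turn": [0, 0, 0.1], "gripper": 40}
    - {"xyz": [0, 0, 0], "turn": [0, 0, 0.1], "gripper": 40}
    - {"xyz": [0, 0, 0], "turn": [0, 0, 0.1], "gripper": 40}
    - {"xyz": [0, 0, 0], "turn": [0, 0, 0.08], "gripper": 40}
    - {"xyz": [0, 0, 0], "turn": [0, 0, 0], "gripper": 40}
    - {"xyz": [0, 0, 0], "turn": [0, 0, 0], "gripper": 40}

```text
time: 13.1
tool_pos: [0.5321, 0.2419, 0.243]
orientation: [-0.0, 0.803, 0.595, 0.002]
contact_force: [-1.3, 4.4, 10.3]
width: 0.0499
gripper_force: 45.0
```

```bash
python3 - <<'E'
from h import *
o=robot.observe();r=rot(o['orientation']);print(np.arctan2(r[1,0],r[0,0]),o['wrist_torque'],o['contact_force'],o['joint_positions'][5])
E
```

```text
1.2754727505957304 [0.67136803 0.16228154 0.08036613] [-1.31944955  4.42228269 10.28531153] 0.529949861919131
```

Turned 82° with little torque. Lift slowly and watch for the bottle's weight.

Call:
move_arm:
  plan:
    - {"xyz": [0, 0, 2], "turn": [0, 0, 0], "gripper": 40}
    - {"xyz": [0, 0, 3], "turn": [0, 0, 0], "gripper": 40}
    - {"xyz": [0, 0, 3], "turn": [0, 0, 0], "gripper": 40}
    - {"xyz": [0, 0, 3], "turn": [0, 0, 0], "gripper": 40}
    - {"xyz": [0, 0, 0], "turn": [0, 0, 0], "gripper": 40}

```text
time: 13.6
tool_pos: [0.5313, 0.2408, 0.2516]
orientation: [-0.0, 0.804, 0.595, -0.0]
contact_force: [-0.0, 1.9, 0.7]
width: 0.0498
gripper_force: 45.0
```

Call:
move_arm:
  plan:
    - {"xyz": [0, 0, 4], "turn": [0, 0, 0], "gripper": 40}
    - {"xyz": [0, 0, 6], "turn": [0, 0, 0], "gripper": 40}
    - {"xyz": [0, 0, 8], "turn": [0, 0, 0], "gripper": 40}
    - {"xyz": [0, 0, 10], "turn": [0, 0, 0], "gripper": 40}
    - {"xyz": [0, 0, 12], "turn": [0, 0, 0], "gripper": 40}
    - {"xyz": [0, 0, 12], "turn": [0, 0, 0], "gripper": 40}
    - {"xyz": [0, 0, 6], "turn": [0, 0, 0], "gripper": 40}
    - {"xyz": [0, 0, 0], "turn": [0, 0, 0], "gripper": 40}
    - {"xyz": [0, 0, 0], "turn": [0, 0, 0], "gripper": 40}
    - {"xyz": [0, 0, 0], "turn": [0, 0, 0], "gripper": 40}

```text
time: 14.6
tool_pos: [0.5314, 0.2407, 0.3091]
orientation: [-0.0, 0.804, 0.595, -0.001]
contact_force: [0.6, -0.1, -0.3]
width: 0.0498
gripper_force: 45.0
```

```bash
python3 - <<'E'
from h import *
o=robot.observe();print(o['time'],o['tool_pos'],o['contact_force'],o['width'],o['gripper_force'])
p,d=robot.grab_frame('scene');cv2.imwrite('pics/end.png',cv2.resize(p[180:300,210:390],None,fx=4,fy=4,interpolation=cv2.INTER_CUBIC))
E
```

```text
14.6 [0.53137703 0.24066475 0.30911941] [ 0.57672731 -0.07039698 -0.34317911] 0.04983158212539172 44.99982412191116
```

View pics/end.png

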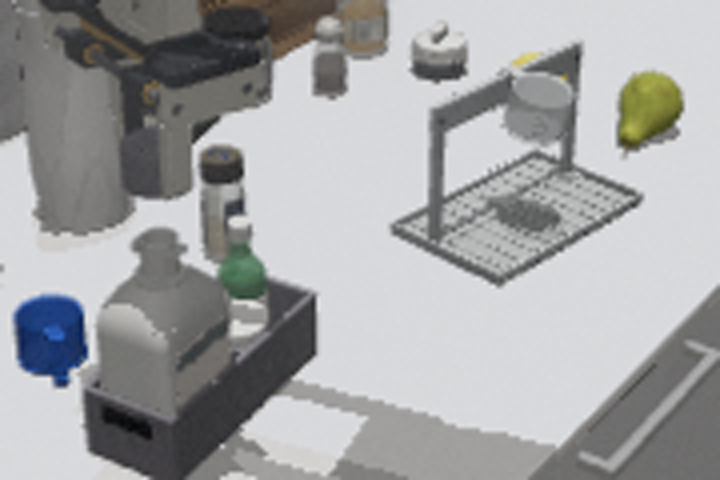

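The picture shows the bottle down in its pocket with its mouth open at (158,240), the cap held above it at (150,170), and the cup hanging on the rail at (540,105). Handing in.

```bash
python3 -c "
from plant import robot
print(robot.finish_job())"
```

```text
the job is handed in; nothing more can be done
None
```

I've handed the job in, though no verdict came back: the last picture shows the cup hanging by its strap on the rail, the bottle standing open in its caddy pocket, and the cap held level about 4 cm above the mouth.

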